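# Set the glaze needle of a spray gun: inner knob only

### The arm

A 6-joint arm with a two-finger parallel gripper is mounted at the origin on the work surface. World frame = base frame: x ahead of the robot, y to its left, z up, the work surface at z = 0. Lengths are in m, angles in degrees, forces in N, time in s.
With the tool pointing down it reaches from about 0.25 to 0.725 m from the base axis. Payload 9.7 kg.
Tool frame: the origin (TCP) lies midway between the tips of the shut fingers; the grasp point (between the pads) lies 19 mm behind it; z points along the fingers, y is the line along which they close (so a half turn about z gives the same grasp; the last joint's range is limited). The gripper opens to 85 mm and grips with 20 to 120 N. Pads are 22 mm wide; open, the fingers measure 114 mm over their backs; the gripper's body (76 mm by 85 mm) begins 54 mm behind the grasp point. The pads swing forward as they close: fully open they stand 13 mm farther back than shut.
Start: joints at [71.734, 4.979, 10.078, 95.1, 0, 90], TCP at [0.172, 0.522, 0.231] pointing down, gripper open.
Joint ranges: [-179.16, 179.16], [-48.56, 103.87], [-65.8, 70.77], [-126.05, 130.52], [-82.76, 87.17], [-180, 180]. Speed limits (degrees/s): [127.2, 127.2, 147.25, 180, 180, 180].

### API

Orientations are given as [roll, pitch, yaw] about the fixed x, y, z axes, in that order (R = Rz(yaw) Ry(pitch) Rx(roll)).
In Python, from workcell import bot gives the robot as it stands.
- The arm moves only by the shell command python3 -m crank 'ROWS' [FORCE]. ROWS is JSON, a list of rows, each an object with "gripper": the finger opening in mm, from 0 to 85.4; "travel": the shift along the tool's x, y, z in mm, a list of three; "twist": the turn, a rotation vector about the tool's x, y, z in rad, a list of three. In form: [{"gripper": gripper, "travel": [tx, ty, tz], "twist": [rx, ry, rz]}, ...]. A call has 1 to 12 rows; each row shifts and turns the commanded pose from where the row before left it, along the tool's axes as they then stand; what a row does not reach is not made up. A row lasts 1/8 s, in which the tool goes at most 62.5 mm and 10.7 degrees, less where a joint would pass 70% of its speed; a pose out of reach is approached as far as the arm can. A call is refused whole if a number of a shift passes 62.5 or a number of a turn 0.188, either way. A call with a gripper value outside its range is refused whole. The fingers move at their own pace and stop on an object; FORCE is the grip in N (left out, the last holds). Time passes only in rows, so rows that do not move let the fingers close. It gives the time, the measured TCP pose, the force, the opening and the grip force at its end, in the units of the state.
- bot.get_obs(): the state, without advancing time (a new reading comes with each control period).
- bot.camera(name): name is "scene" or "top"; returns the picture (480x640x3 uint8, red, green, blue); there is no depth.
- bot.calibration(name): a dict with "vfov" (degrees; the focal length in pixels is half the picture's height over the tangent of half this angle, whatever the lens; pixels are square), "cx", "cy" (the principal point, pixels), "camera_from_world" (4x4, takes a point from world to camera coordinates). Camera axes: x right, y down, z forward; pixel columns grow to the right and rows downward; lengths in m; the calibration is good to about 2 mm. A picture is of the moment at which its call begins. calibration takes no time and is no camera call.
- bot.job_done(): hands the job in; it is judged then, once.
The state is a dict: "time": time; "q": joint angles; "qd": joint speeds; "joint_efforts": joint torques, N m; "ee_pos": TCP position; "tcp_rot": TCP orientation; "wrist_force": force on the tool from outside, world axes, zero at the start; "torque": the same for the moment, N m; "opening": finger opening in m; "grasp_force": force on a finger pad.
Only numpy, scipy, OpenCV 4.12 (cv2) and the standard library are available. Lean on these libraries where they do the work, as an engineer would, in place of code of your own. Each camera call takes 0.05 s, during which the arm holds its last target. There are 200 camera calls.

### The job

Set the glaze needle on the spray gun: turn the small orange inner knob gently clockwise until you feel the needle come up snug on its seat, then open it again by a quarter turn and let go. Do not force the needle into its soft seat, do not let the black ring around the knob turn with it, and leave the things lying about where they are.

Things in the scene. Friction and masses are not known exactly. Their poses are not given: they have to be found in the camera images.
- spray_gun: Automatic glaze spray gun (aluminium, 54 mm thick) clamped upright, nozzle down, in a setting stand bolted to the bench. Origin on the bench on the gun's axis, z up. The stand's post (162 mm high) is 85 mm along +x; foot plate 190 x 130 x 12 mm. Outside 27 mm from the axis only a hose nipple (to 50 mm, 189 mm high) and lower parts.
- knob_grip (a point): Centre, half-way up, of the small orange fluted inner knob (needle adjuster) at the gun's upper end: round, 24 mm across, 18 mm high, axis upright, its lower end 1 mm above the black ring's top face. 231 mm above the bench; stays on the axis as the knob turns. Its own -x points along the white line on the knob's top.
- knob_top (a point): Centre of the orange knob's top face, 240 mm above the bench. Torque to feel at the knob, about its axis: 0.035 N m of friction while it runs free; once the needle meets its soft seat, about 2 N m more per rad turned on. Snug is 0.15 to 0.25 N m in all; over 0.35 N m on the seat spoils it.
- needle_knob (a joint): Angle of the orange knob, rad; grows clockwise seen from above (closing), falls anticlockwise (opening; stop at -1.05). It stays where it is left. The angle at which the needle meets its seat is not known beforehand: 0.6 to 2.9 rad clockwise of the start. The quarter turn (1.57 rad, within 25 degrees) counts from there.
- fan_ring (a joint): Angle of the black knurled outer ring (fan width), rad, clockwise from above positive. It turns very easily (0.025 N m) and is to keep its setting.
- ring_mark (a point): White mark on the top face of the black ring, 24 mm from the gun's axis, 221 mm above the bench. The ring is 54 mm across and 15 mm high, coaxial with the knob; its top face lies 19 mm below the knob's top, so fingers that grip the knob stand above it, and a touch on it while turning drags it round.
- bowl_mid (a point): Centre, half-way up, of a loose white bowl (bystander), 130 mm across, 45 mm high, on the bench.
- cup_mid (a point): Centre, half-way up, of a loose empty blue plastic cup (bystander), 68 mm across, 85 mm high, on the bench.
- cap_mid (a point): Centre, half-way up, of a loose spare brass air cap (bystander), 42 mm across, 24 mm high, on the bench.
- spanner: Loose steel spanner (bystander) lying flat on the bench, 140 mm long along its x axis; origin at its middle, on its underside.
Things that resemble listed ones, but are neither listed nor needed, are in the scene too. There is more than one size of the spray_gun; the job needs the middle-sized.

How it is judged:
By the outcome, as a careful person would: the job done as asked, in the order asked, and still so for the second after the job is handed in, with the robot touching nothing.
It also fails if it takes over 67 s, if anything falls off the work surface, if the arm or the gripper's body presses on something with over 40 N, if the wrist force passes 120 N, or if a joint passes its speed limit or range.

## Working session

There is one attempt and no reset: what is moved stays moved. The work goes in short steps, Python scripts to look and compute and a shell command to move; the robot and the scene stay as the last step left them, time stands still between calls to the robot, and variables do not carry over. Pictures are saved under pics/ and viewed, at most 10 in all, crops included, and the job is handed in when it is done.

```bash
mkdir -p pics; ls; python3 - <<'E'
from workcell import bot
import cv2,json
for n in("scene","top"):
    im=bot.camera(n); cv2.imwrite(f"pics/{n}0.png",im[:,:,::-1])
    print(n,bot.calibration(n))
print(bot.get_obs())
E
```

```text
pics
scene {'vfov': 44.43629754622198, 'cx': 312.5092951068127, 'cy': 233.7288036682907, 'camera_from_world': array([[ 0.14652507,  0.98899223, -0.02061018, -0.09705048],
       [ 0.56799276, -0.10117309, -0.81679142, -0.1328071 ],
       [-0.80988556,  0.10797399, -0.57656482,  1.55186369],
       [ 0.        ,  0.        ,  0.        ,  1.        ]])}
top {'vfov': 47.63340453091874, 'cx': 316.5905026252038, 'cy': 237.95401486980614, 'camera_from_world': array([[ 0.0068879 , -0.99994673, -0.00768682,  0.05194063],
       [-0.99419961, -0.00602285, -0.10738183,  0.48117287],
       [ 0.10732981,  0.00838187, -0.99418814,  1.05977537],
       [ 0.        ,  0.        ,  0.        ,  1.        ]])}
{'time': 0.1, 'q': array([ 7.17340140e+01,  5.00809743e+00,  1.00392973e+01,  9.50979197e+01,
       -5.38238296e-05,  8.99993515e+01]), 'qd': array([ 0.01323527, -0.12531508,  0.22258794,  0.11118482, -0.03990857,
       -0.01682097]), 'joint_efforts': array([ 1.81805292e-03, -5.21561408e+01,  4.65654480e+01,  1.59438571e-02,
        1.02396625e-04, -2.87749072e-05]), 'ee_pos': array([0.17232608, 0.52210457, 0.23065524]), 'tcp_rot': array([-1.79933280e+02,  5.30686654e-05,  1.61734663e+02]), 'wrist_force': array([0.35835538, 0.60862348, 0.47045585]), 'torque': array([-0.01454298,  0.00305522, -0.00158829]), 'grasp_force': 0.0, 'opening': 0.08525708262156811}
```

View pics/scene0.png

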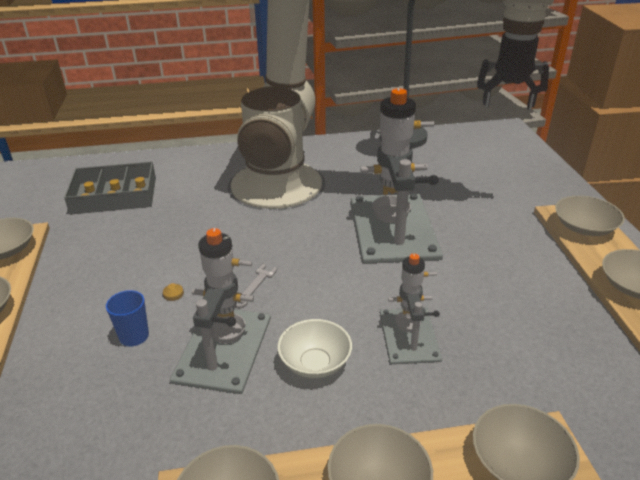

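View pics/top0.png

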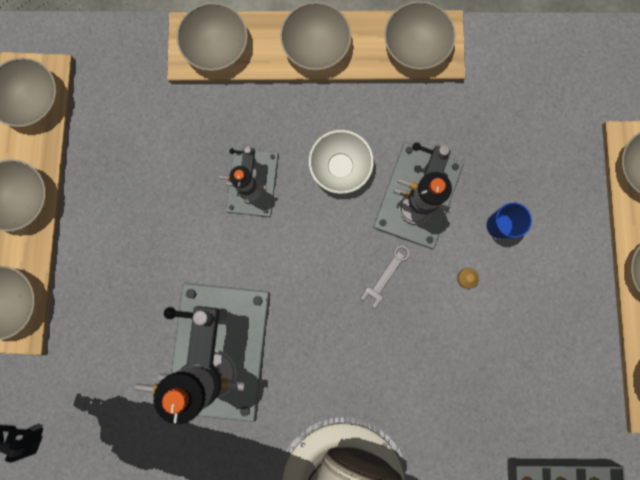

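The middle gun is the one at right in the top view: orange knob at (437,186) in top and (215,238) in scene. The larger gun is at top (175,400) and the smaller at (240,175). Next I triangulate all three knobs.

```bash
cat > h.py <<'E'
import numpy as np,cv2
from workcell import bot
def P(n):
    c=bot.calibration(n); f=240/np.tan(np.radians(c["vfov"]/2))
    return np.array([[f,0,c["cx"]],[0,f,c["cy"]],[0,0,1]])@c["camera_from_world"][:3]
def orange(im):
    h=cv2.cvtColor(im,cv2.COLOR_RGB2HSV)
    m=cv2.inRange(h,(3,190,120),(14,255,255))
    n,l,s,c=cv2.connectedComponentsWithStats(m)
    return [(s[i,4],c[i],s[i,:4]) for i in range(1,n) if s[i,4]>40]
def plane(n,uv,z):
    p=P(n); A=np.c_[p[:,0],p[:,1],-np.array([*uv,1])]
    return np.linalg.solve(A,-(p[:,2]*z+p[:,3]))[:2]
def tri(a,b):
    X=cv2.triangulatePoints(P("scene"),P("top"),np.array(a,float).reshape(2,1),np.array(b,float).reshape(2,1)); return (X[:3]/X[3]).ravel()
E
python3 - <<'E'
from h import *
s=cv2.imread("pics/scene0.png")[:,:,::-1].copy();t=cv2.imread("pics/top0.png")[:,:,::-1].copy()
for n,im in(("s",s),("t",t)):
    for a in orange(im): print(n,a)
for a,b in(((213.5,237),(437.5,186)),((399,96),(174,401)),((414,259),(239,175))): print(tri(a,b))
print(plane("top",(437.5,186),.24))
for k in((444,152),(437,185)): print(k,plane("top",k,.162))
cv2.imwrite("pics/crop1.png",cv2.resize(np.hstack([t[140:230,380:480],s[215:305,170:270]]),None,fx=4,fy=4,interpolation=cv2.INTER_CUBIC)[:,:,::-1])
E
```

```text
s (np.int32(98), array([400.        ,  93.44897959]), array([392,  89,  15,  14], dtype=int32))
s (np.int32(65), array([212.93846154, 232.92307692]), array([207, 230,  13,   7], dtype=int32))
t (np.int32(135), array([437.53333333, 184.46666667]), array([430, 178,  15,  15], dtype=int32))
t (np.int32(368), array([173.14130435, 400.39402174]), array([162, 389,  23,  24], dtype=int32))
[ 0.54581736 -0.14295737  0.22822456]
[0.21419424 0.25558356 0.30731616]
[0.57749343 0.19234689 0.16184609]
[ 0.54332838 -0.14147959]
(444, 152) [ 0.62078649 -0.17090942]
(437, 185) [ 0.56124663 -0.15751889]
```

View pics/crop1.png

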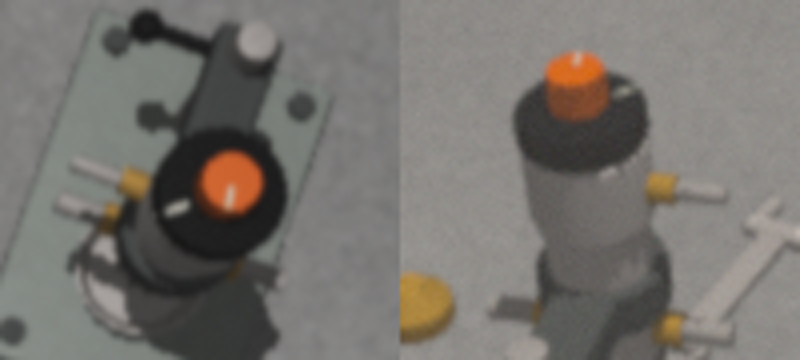

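Top view crop: knob top centre at about (438,186), white line pointing to the image bottom (world -x), ring mark at about (424,192). I go outward first, around the big gun, then towards this gun at z ≈ 0.29.

```bash
python3 -m crank '[{"gripper":85,"travel":[-45,-3,-10],"twist":[0,0,0]},{"gripper":85,"travel":[-45,-3,-10],"twist":[0,0,0]},{"gripper":85,"travel":[-45,-3,-10],"twist":[0,0,0]},{"gripper":85,"travel":[-45,-3,-10],"twist":[0,0,0]},{"gripper":85,"travel":[-45,-3,-10],"twist":[0,0,0]},{"gripper":85,"travel":[-45,-3,-10],"twist":[0,0,0]}]' 50; python3 -c "
from h import *
print(bot.get_obs()['q'],tri((214.25,232.5),(438,185.9)),plane('top',(438,185.9),.24),plane('scene',(214.25,232.5),.24))"
```

```text
time: 0.85
ee_pos: [0.4244, 0.4198, 0.2912]
tcp_rot: [-180.0, -0.0, 161.7]
wrist_force: [0.1, 1.5, -0.5]
opening: 0.0849
grasp_force: 0.0
[4.46863362e+01 1.37658747e+01 2.68390492e+01 1.03102534e+02
 9.27163465e-04 6.29523170e+01] [ 0.54438783 -0.14138246  0.2361308 ] [ 0.54349685 -0.14228867] [ 0.55059003 -0.13950223]
```

```bash
python3 -m crank '[{"gripper":85,"travel":[-26.4,-45,0],"twist":[0,0,0]},{"gripper":85,"travel":[-26.4,-45,0],"twist":[0,0,0]},{"gripper":85,"travel":[-26.4,-45,0],"twist":[0,0,0]},{"gripper":85,"travel":[-26.4,-45,0],"twist":[0,0,0]},{"gripper":85,"travel":[-26.4,-45,0],"twist":[0,0,0]},{"gripper":85,"travel":[-26.4,-45,0],"twist":[0,0,0]},{"gripper":85,"travel":[-26.4,-45,0],"twist":[0,0,0]},{"gripper":85,"travel":[-26.4,-45,0],"twist":[0,0,0]},{"gripper":85,"travel":[-26.4,-45,0],"twist":[0,0,0]},{"gripper":85,"travel":[-26.4,-45,0],"twist":[0,0,0]},{"gripper":85,"travel":[-26.4,-45,0],"twist":[0,0,0]}]' && python3 -m crank '[{"gripper":55,"travel":[0,0,0],"twist":[0,0,-0.18]},{"gripper":55,"travel":[0,0,0],"twist":[0,0,-0.18]},{"gripper":55,"travel":[0,0,0],"twist":[0,0,-0.18]},{"gripper":55,"travel":[0,0,0],"twist":[0,0,-0.18]},{"gripper":55,"travel":[0,0,0],"twist":[0,0,-0.18]},{"gripper":55,"travel":[0,0,0],"twist":[0,0,-0.18]},{"gripper":55,"travel":[0,0,0],"twist":[0,0,-0.18]},{"gripper":55,"travel":[0,0,0],"twist":[0,0,-0.18]},{"gripper":55,"travel":[0,0,0],"twist":[0,0,-0.18]},{"gripper":55,"travel":[0,0,0],"twist":[0,0,-0.18]},{"gripper":55,"travel":[0,0,0],"twist":[0,0,0]}]'; python3 - <<'E'
from h import *
print(bot.get_obs()['q'],bot.get_obs()['torque'])
t=bot.camera("top");s=bot.camera("scene")
cv2.imwrite("pics/crop2.png",cv2.resize(np.hstack([t[110:260,360:510],s[150:300,140:290]]),None,fx=2.6,fy=2.6,interpolation=cv2.INTER_CUBIC)[:,:,::-1])
E
```

```text
time: 2.22
ee_pos: [0.5438, -0.1423, 0.291]
tcp_rot: [180.0, -0.0, 161.7]
wrist_force: [1.2, 0.0, 0.0]
opening: 0.0852
grasp_force: 0.0
time: 3.6
ee_pos: [0.5437, -0.1405, 0.2909]
tcp_rot: [180.0, 0.0, -95.2]
wrist_force: [-0.1, -1.1, 0.3]
opening: 0.055
grasp_force: 0.0
[-1.44877380e+01  8.53475297e+00  2.07187056e+01  1.02221820e+02
 -1.58280900e-03 -9.92845529e+01] [-0.00117443 -0.02903004  0.01123439]
```

View pics/crop2.png

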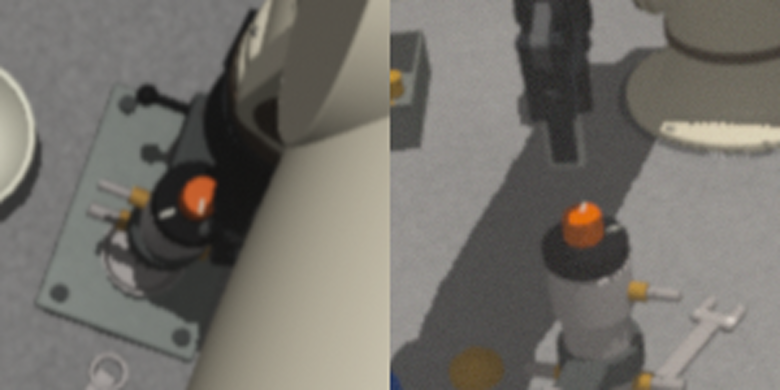

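Scene crop: the front finger hangs just above the knob (knob top about (583,210) in the crop) and lines up with it. The fingers will close along world x. Now I descend with the fingertips staying above the ring and close gently at 20 N.

```bash
python3 -m crank '[{"gripper":55,"travel":[0.5,-1,16],"twist":[0,0,0]},{"gripper":55,"travel":[0,-1,16],"twist":[0,0,0]},{"gripper":55,"travel":[0,0,16],"twist":[0,0,0]},{"gripper":55,"travel":[0,0,16],"twist":[0,0,0]},{"gripper":55,"travel":[0,0,0],"twist":[0,0,0]}]' 20 && python3 -m crank '[{"gripper":32,"travel":[0,0,0],"twist":[0,0,0]},{"gripper":32,"travel":[0,0,0],"twist":[0,0,0]},{"gripper":20,"travel":[0,0,0],"twist":[0,0,0]},{"gripper":20,"travel":[0,0,0],"twist":[0,0,0]},{"gripper":20,"travel":[0,0,0],"twist":[0,0,0]},{"gripper":20,"travel":[0,0,0],"twist":[0,0,0]}]' 20; python3 - <<'E'
from h import *
o=bot.get_obs();print(o['ee_pos'],o['torque'],o['wrist_force'])
t=bot.camera("top");s=bot.camera("scene")
cv2.imwrite("pics/crop3.png",cv2.resize(np.hstack([t[140:230,380:480],s[185:275,170:270]]),None,fx=4,fy=4,interpolation=cv2.INTER_CUBIC)[:,:,::-1])
E
```

```text
time: 4.32
ee_pos: [0.5452, -0.141, 0.2261]
tcp_rot: [179.9, 0.0, -95.3]
wrist_force: [-1.0, 0.7, 0.7]
opening: 0.0549
grasp_force: 0.0
time: 5.08
ee_pos: [0.5458, -0.1412, 0.228]
tcp_rot: [-179.9, -0.0, -95.1]
wrist_force: [-1.3, -0.3, 5.5]
opening: 0.0228
grasp_force: 19.8
[ 0.54583737 -0.14123281  0.2280236 ] [-2.07800759e-04  2.47928788e-01 -4.13159403e-02] [-1.32387041 -0.26434578  5.51869046]
```

View pics/crop3.png

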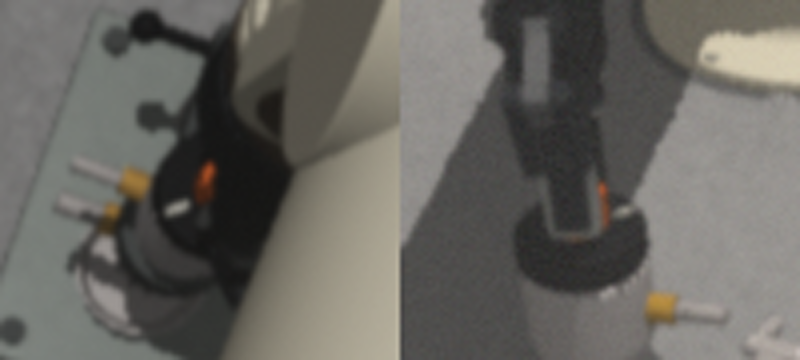

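The front finger's tip stops just above the ring, with a sliver of orange visible below it, and the x centring is good. To get y, I release, turn 90°, close again and read the side force and shift.

```bash
python3 -m crank '[{"gripper":45,"travel":[0,0,0],"twist":[0,0,0]},{"gripper":45,"travel":[0,0,0],"twist":[0,0,0]},{"gripper":45,"travel":[0,0,0],"twist":[0,0,0]},{"gripper":45,"travel":[0,0,-1],"twist":[0,0,0]}]' && python3 -m crank '[{"gripper":45,"travel":[0,0,0],"twist":[0,0,0.175]},{"gripper":45,"travel":[0,0,0],"twist":[0,0,0.175]},{"gripper":45,"travel":[0,0,0],"twist":[0,0,0.175]},{"gripper":45,"travel":[0,0,0],"twist":[0,0,0.175]},{"gripper":45,"travel":[0,0,0],"twist":[0,0,0.175]},{"gripper":45,"travel":[0,0,0],"twist":[0,0,0.175]},{"gripper":45,"travel":[0,0,0],"twist":[0,0,0.175]},{"gripper":45,"travel":[0,0,0],"twist":[0,0,0.175]},{"gripper":45,"travel":[0,0,0],"twist":[0,0,0.175]},{"gripper":45,"travel":[0,0,0],"twist":[0,0,0]},{"gripper":45,"travel":[0,0,0],"twist":[0,0,0]}]'; python3 -m crank '[{"gripper":32,"travel":[0,0,0],"twist":[0,0,0]},{"gripper":20,"travel":[0,0,0],"twist":[0,0,0]},{"gripper":20,"travel":[0,0,0],"twist":[0,0,0]},{"gripper":20,"travel":[0,0,0],"twist":[0,0,0]},{"gripper":20,"travel":[0,0,0],"twist":[0,0,0]}]' 20; python3 - <<'E'
from h import *
o=bot.get_obs();print(o['ee_pos'],o['torque'],o['wrist_force'],o['q'][5])
E
```

```text
time: 5.68
ee_pos: [0.5457, -0.1412, 0.2281]
tcp_rot: [180.0, 0.0, -95.1]
wrist_force: [0.1, -0.1, -0.2]
opening: 0.045
grasp_force: 0.0
time: 7.05
ee_pos: [0.5457, -0.1412, 0.2283]
tcp_rot: [-180.0, -0.0, 174.8]
wrist_force: [-0.7, 0.4, 0.1]
opening: 0.0451
grasp_force: 0.0
time: 7.68
ee_pos: [0.5457, -0.1421, 0.2285]
tcp_rot: [-179.9, 0.0, 174.6]
wrist_force: [-0.4, -4.3, 0.9]
opening: 0.0224
grasp_force: 20.1
[ 0.5456573  -0.14209535  0.22851827] [-1.098844    0.09340852 -0.00353419] [-0.3527511  -4.28808351  0.90086986] -9.189327688852824
```

The knob sits about 1 mm towards −y from the TCP, so I shift by that, firm up the grip and take a torque baseline. From q6 = −9° there is enough clockwise range. I turn 0.5 rad first, which is inside the free zone.

```bash
cat > chk.py <<'E'
import sys,numpy as np
from workcell import bot
T=[];
for i in range(3):
    bot.camera("top"); o=bot.get_obs(); T.append(o['torque'][2])
m=np.mean(T); print("tz %.3f sd %.3f yaw %.2f q6 %.2f"%(m,np.std(T),o['tcp_rot'][2],o['q'][5]),"F",o['wrist_force'].round(1),"p",(o['ee_pos']*1e3).round(1),"grip %.0f"%o['grasp_force'],"t %.1f"%o['time'])
sys.exit(m>float(sys.argv[1]))
E
python3 -m crank '[{"gripper":18,"travel":[0,-1,0],"twist":[0,0,0]},{"gripper":18,"travel":[0,0,0],"twist":[0,0,0]},{"gripper":18,"travel":[0,0,0],"twist":[0,0,0]}]' 50 && python3 chk.py 0.1 && python3 -m crank '[{"gripper":18,"travel":[0,0,0],"twist":[0,0,0.08]},{"gripper":18,"travel":[0,0,0],"twist":[0,0,0.08]}]' >/dev/null && python3 chk.py 0.1 && python3 -m crank '[{"gripper":18,"travel":[0,0,0],"twist":[0,0,0.08]},{"gripper":18,"travel":[0,0,0],"twist":[0,0,0.08]}]'>/dev/null && python3 chk.py 0.1 && python3 -m crank '[{"gripper":18,"travel":[0,0,0],"twist":[0,0,0.08]},{"gripper":18,"travel":[0,0,0],"twist":[0,0,0.08]}]' >/dev/null && python3 chk.py 0.1
```

```text
time: 8.05
ee_pos: [0.5456, -0.1422, 0.2287]
tcp_rot: [-180.0, 0.0, 174.6]
wrist_force: [-0.7, -0.7, 4.9]
opening: 0.0218
grasp_force: 49.0
tz 0.046 sd 0.015 yaw 174.63 q6 -9.24 F [-2.4 -1.2  4.7] p [ 545.6 -142.2  228.6] grip 49 t 8.2False
```

```bash
sed -i 's/sys.exit(\(.*\))$/sys.exit(int(\1))/' chk.py
python3 -m crank '[{"gripper":18,"travel":[0,0,0],"twist":[0,0,0.08]},{"gripper":18,"travel":[0,0,0],"twist":[0,0,0.08]}]' >/dev/null && python3 chk.py 0.12 && python3 -m crank '[{"gripper":18,"travel":[0,0,0],"twist":[0,0,0.08]},{"gripper":18,"travel":[0,0,0],"twist":[0,0,0.08]}]'>/dev/null && python3 chk.py 0.12 && python3 -m crank '[{"gripper":18,"travel":[0,0,0],"twist":[0,0,0.08]},{"gripper":18,"travel":[0,0,0],"twist":[0,0,0.08]}]' >/dev/null && python3 chk.py 0.12
python3 - <<'E'
from h import *
t=bot.camera("top")
cv2.imwrite("pics/crop4.png",cv2.resize(t[140:230,380:480],None,fx=5,fy=5,interpolation=cv2.INTER_CUBIC)[:,:,::-1])
E
```

```text
tz -0.041 sd 0.018 yaw 165.43 q6 -0.04 F [-1.9 -1.6  5.8] p [ 545.7 -142.2  228.7] grip 49 t 8.6
tz -0.051 sd 0.024 yaw 156.27 q6 9.13 F [-1.4 -0.7  5.3] p [ 545.7 -142.2  228.6] grip 49 t 9.0
tz -0.055 sd 0.042 yaw 147.10 q6 18.30 F [-2.1 -0.8  4.7] p [ 545.7 -142.2  228.7] grip 49 t 9.4
```

View pics/crop4.png

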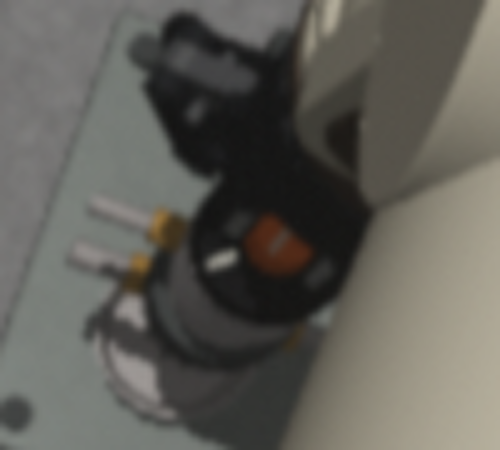

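The ring mark is unchanged at (424,192) and the knob's line has turned clockwise with the fingers. The torque at rest sits within ±0.05 N m, so I continue in 0.08 rad steps with a stop check in both directions.

```bash
sed -i 's/int(m>/int(abs(m)>/' chk.py
c(){ python3 chk.py 0.1; }
python3 -m crank '[{"gripper":18,"travel":[0,0,0],"twist":[0,0,0.05]},{"gripper":18,"travel":[0,0,0],"twist":[0,0,0.05]}]' >/dev/null && c && 
python3 -m crank '[{"gripper":18,"travel":[0,0,0],"twist":[0,0,0.04]},{"gripper":18,"travel":[0,0,0],"twist":[0,0,0.04]}]' >/dev/null && c && 
python3 -m crank '[{"gripper":18,"travel":[0,0,0],"twist":[0,0,0.04]},{"gripper":18,"travel":[0,0,0],"twist":[0,0,0.04]}]' >/dev/null && c && 
python3 -m crank '[{"gripper":18,"travel":[0,0,0],"twist":[0,0,0.04]},{"gripper":18,"travel":[0,0,0],"twist":[0,0,0.04]}]' >/dev/null && c && 
python3 -m crank '[{"gripper":18,"travel":[0,0,0],"twist":[0,0,0.04]},{"gripper":18,"travel":[0,0,0],"twist":[0,0,0.04]}]' >/dev/null && c && 
python3 -m crank '[{"gripper":18,"travel":[0,0,0],"twist":[0,0,0.04]},{"gripper":18,"travel":[0,0,0],"twist":[0,0,0.04]}]' >/dev/null && c
```

```text
tz -0.010 sd 0.039 yaw 141.39 q6 24.01 F [-0.4 -0.3  5.2] p [ 545.7 -142.1  228.6] grip 49 t 9.8
tz -0.027 sd 0.053 yaw 136.80 q6 28.60 F [-0.5 -0.5  4.9] p [ 545.7 -142.1  228.7] grip 49 t 10.2
tz -0.042 sd 0.026 yaw 132.22 q6 33.18 F [-0.6 -1.7  4.9] p [ 545.7 -142.1  228.7] grip 49 t 10.7
tz -0.008 sd 0.008 yaw 127.63 q6 37.76 F [-0.5 -0.7  5.8] p [ 545.7 -142.1  228.7] grip 49 t 11.1
tz -0.021 sd 0.007 yaw 123.06 q6 42.35 F [-1.  -0.6  5.7] p [ 545.7 -142.1  228.6] grip 49 t 11.4
tz -0.028 sd 0.022 yaw 118.47 q6 46.93 F [-0.9 -1.2  5.2] p [ 545.7 -142.1  228.6] grip 49 t 11.8
```

```bash
sed -i "s/,\"t %.1f\"%o\['time'\]/,\"t %.1f\"%o['time'],\"e6 %.3f\"%o['joint_efforts'][5]/" chk.py
c(){ python3 chk.py 0.09; }
python3 -m crank '[{"gripper":18,"travel":[0,0,0],"twist":[0,0,0.04]},{"gripper":18,"travel":[0,0,0],"twist":[0,0,0.04]}]' >/dev/null && c && 
python3 -m crank '[{"gripper":18,"travel":[0,0,0],"twist":[0,0,0.04]},{"gripper":18,"travel":[0,0,0],"twist":[0,0,0.04]}]' >/dev/null && c && 
python3 -m crank '[{"gripper":18,"travel":[0,0,0],"twist":[0,0,0.04]},{"gripper":18,"travel":[0,0,0],"twist":[0,0,0.04]}]' >/dev/null && c && 
python3 -m crank '[{"gripper":18,"travel":[0,0,0],"twist":[0,0,0.04]},{"gripper":18,"travel":[0,0,0],"twist":[0,0,0.04]}]' >/dev/null && c && 
python3 -m crank '[{"gripper":18,"travel":[0,0,0],"twist":[0,0,0.04]},{"gripper":18,"travel":[0,0,0],"twist":[0,0,0.04]}]' >/dev/null && c && 
python3 -m crank '[{"gripper":18,"travel":[0,0,0],"twist":[0,0,0.04]},{"gripper":18,"travel":[0,0,0],"twist":[0,0,0.04]}]' >/dev/null && c
```

```text
tz -0.022 sd 0.014 yaw 113.89 q6 51.51 F [-0.3 -0.7  5.4] p [ 545.7 -142.1  228.7] grip 49 t 12.2 e6 0.108
tz -0.021 sd 0.032 yaw 109.30 q6 56.10 F [-0.9 -0.4  6.2] p [ 545.7 -142.1  228.6] grip 49 t 12.7 e6 0.108
tz -0.005 sd 0.015 yaw 104.72 q6 60.68 F [-0.6 -0.4  5.5] p [ 545.7 -142.1  228.7] grip 49 t 13.1 e6 0.108
tz -0.041 sd 0.027 yaw 100.14 q6 65.27 F [ 0.1 -0.5  4.1] p [ 545.7 -142.1  228.7] grip 49 t 13.4 e6 0.108
tz -0.036 sd 0.030 yaw 95.55 q6 69.85 F [-0.6 -0.9  5.4] p [ 545.7 -142.1  228.7] grip 49 t 13.8 e6 0.108
tz 0.004 sd 0.029 yaw 90.97 q6 74.43 F [-0.2 -0.7  5. ] p [ 545.7 -142.1  228.7] grip 49 t 14.2 e6 0.108
```

```bash
sed -i "s/int(abs(m)>float(sys.argv\[1\]))/int(abs(m)>float(sys.argv[1]) or o['joint_efforts'][5]>0.16)/" chk.py
c(){ python3 chk.py 0.09; }
python3 -m crank '[{"gripper":18,"travel":[0,0,0],"twist":[0,0,0.04]},{"gripper":18,"travel":[0,0,0],"twist":[0,0,0.04]}]' >/dev/null && c && 
python3 -m crank '[{"gripper":18,"travel":[0,0,0],"twist":[0,0,0.04]},{"gripper":18,"travel":[0,0,0],"twist":[0,0,0.04]}]' >/dev/null && c && 
python3 -m crank '[{"gripper":18,"travel":[0,0,0],"twist":[0,0,0.04]},{"gripper":18,"travel":[0,0,0],"twist":[0,0,0.04]}]' >/dev/null && c && 
python3 -m crank '[{"gripper":18,"travel":[0,0,0],"twist":[0,0,0.04]},{"gripper":18,"travel":[0,0,0],"twist":[0,0,0.04]}]' >/dev/null && c && 
python3 -m crank '[{"gripper":18,"travel":[0,0,0],"twist":[0,0,0.04]},{"gripper":18,"travel":[0,0,0],"twist":[0,0,0.04]}]' >/dev/null && c && 
python3 -m crank '[{"gripper":18,"travel":[0,0,0],"twist":[0,0,0.04]},{"gripper":18,"travel":[0,0,0],"twist":[0,0,0.04]}]' >/dev/null && c
python3 - <<'E'
from h import *
t=bot.camera("top")
cv2.imwrite("pics/crop5.png",cv2.resize(t[140:230,380:480],None,fx=5,fy=5,interpolation=cv2.INTER_CUBIC)[:,:,::-1])
E
```

```text
tz -0.054 sd 0.029 yaw 86.38 q6 79.02 F [-0.8 -0.8  5.4] p [ 545.7 -142.1  228.6] grip 49 t 14.7 e6 0.108
tz -0.069 sd 0.012 yaw 81.80 q6 83.60 F [-0.6 -0.7  4.8] p [ 545.7 -142.1  228.6] grip 49 t 15.1 e6 0.108
tz -0.032 sd 0.021 yaw 77.22 q6 88.18 F [ 0.2 -0.3  4.5] p [ 545.8 -142.1  228.6] grip 49 t 15.4 e6 0.108
tz -0.015 sd 0.013 yaw 72.63 q6 92.77 F [-0.8 -0.6  5.8] p [ 545.8 -142.1  228.7] grip 49 t 15.8 e6 0.109
tz -0.031 sd 0.026 yaw 68.05 q6 97.35 F [-1.1 -1.7  5.5] p [ 545.8 -142.1  228.7] grip 49 t 16.2 e6 0.109
tz -0.035 sd 0.009 yaw 63.47 q6 101.93 F [-0.6 -0.8  4.2] p [ 545.8 -142.1  228.7] grip 49 t 16.6 e6 0.109
```

View pics/crop5.png

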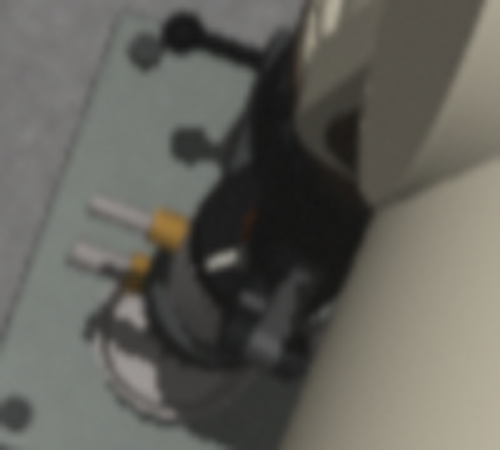

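The ring mark is still in place at (424,192) and the knob is hidden by the finger. 1.94 rad turned so far; I continue.

```bash
c(){ python3 chk.py 0.1; }
python3 -m crank '[{"gripper":18,"travel":[0,0,0],"twist":[0,0,0.04]},{"gripper":18,"travel":[0,0,0],"twist":[0,0,0.04]}]' >/dev/null && c && 
python3 -m crank '[{"gripper":18,"travel":[0,0,0],"twist":[0,0,0.04]},{"gripper":18,"travel":[0,0,0],"twist":[0,0,0.04]}]' >/dev/null && c && 
python3 -m crank '[{"gripper":18,"travel":[0,0,0],"twist":[0,0,0.04]},{"gripper":18,"travel":[0,0,0],"twist":[0,0,0.04]}]' >/dev/null && c && 
python3 -m crank '[{"gripper":18,"travel":[0,0,0],"twist":[0,0,0.04]},{"gripper":18,"travel":[0,0,0],"twist":[0,0,0.04]}]' >/dev/null && c && 
python3 -m crank '[{"gripper":18,"travel":[0,0,0],"twist":[0,0,0.04]},{"gripper":18,"travel":[0,0,0],"twist":[0,0,0.04]}]' >/dev/null && c && 
python3 -m crank '[{"gripper":18,"travel":[0,0,0],"twist":[0,0,0.04]},{"gripper":18,"travel":[0,0,0],"twist":[0,0,0.04]}]' >/dev/null && c
```

```text
tz 0.008 sd 0.026 yaw 58.89 q6 106.52 F [-0.6 -0.2  6. ] p [ 545.8 -142.1  228.7] grip 49 t 17.1 e6 0.108
tz -0.046 sd 0.016 yaw 54.30 q6 111.10 F [-0.  -0.4  5. ] p [ 545.8 -142.1  228.7] grip 49 t 17.5 e6 0.109
tz -0.030 sd 0.009 yaw 49.72 q6 115.69 F [-0.8  0.   5.7] p [ 545.8 -142.1  228.6] grip 49 t 17.9 e6 0.109
tz -0.032 sd 0.012 yaw 45.13 q6 120.27 F [ 0.  -0.8  4.7] p [ 545.8 -142.2  228.6] grip 49 t 18.3 e6 0.109
tz -0.054 sd 0.035 yaw 40.55 q6 124.85 F [-0.1 -1.   5.4] p [ 545.8 -142.2  228.6] grip 49 t 18.7 e6 0.109
tz -0.032 sd 0.025 yaw 35.97 q6 129.44 F [ 0.5 -1.   4.9] p [ 545.8 -142.2  228.7] grip 49 t 19.1 e6 0.109
```

```bash
c(){ python3 chk.py 0.1; }
python3 -m crank '[{"gripper":18,"travel":[0,0,0],"twist":[0,0,0.04]},{"gripper":18,"travel":[0,0,0],"twist":[0,0,0.04]}]' >/dev/null && c && 
python3 -m crank '[{"gripper":18,"travel":[0,0,0],"twist":[0,0,0.04]},{"gripper":18,"travel":[0,0,0],"twist":[0,0,0.04]}]' >/dev/null && c && 
python3 -m crank '[{"gripper":18,"travel":[0,0,0],"twist":[0,0,0.04]},{"gripper":18,"travel":[0,0,0],"twist":[0,0,0.04]}]' >/dev/null && c && 
python3 -m crank '[{"gripper":18,"travel":[0,0,0],"twist":[0,0,0.04]},{"gripper":18,"travel":[0,0,0],"twist":[0,0,0.04]}]' >/dev/null && c && 
python3 -m crank '[{"gripper":18,"travel":[0,0,0],"twist":[0,0,0.04]},{"gripper":18,"travel":[0,0,0],"twist":[0,0,0.04]}]' >/dev/null && c && 
python3 -m crank '[{"gripper":18,"travel":[0,0,0],"twist":[0,0,0.04]},{"gripper":18,"travel":[0,0,0],"twist":[0,0,0.04]}]' >/dev/null && c
```

```text
tz -0.043 sd 0.008 yaw 31.38 q6 134.02 F [-0.2 -1.2  5.7] p [ 545.8 -142.1  228.7] grip 49 t 19.5 e6 0.109
tz -0.019 sd 0.017 yaw 26.80 q6 138.60 F [-0.2 -0.9  4.3] p [ 545.8 -142.2  228.7] grip 49 t 19.9 e6 0.120
tz 0.059 sd 0.007 yaw 22.22 q6 143.18 F [ 0.2 -0.   4.4] p [ 545.8 -142.2  228.6] grip 49 t 20.3 e6 0.194
```

The torque has started to rise: e6 went from 0.109 to 0.194 and tz rose by about 0.09, so about 0.12 N m is on the knob. I creep towards 0.2 N m.

```bash
python3 chk.py 9; python3 -m crank '[{"gripper":18,"travel":[0,0,0],"twist":[0,0,0.02]},{"gripper":18,"travel":[0,0,0],"twist":[0,0,0.02]},{"gripper":18,"travel":[0,0,0],"twist":[0,0,0]}]' >/dev/null; python3 chk.py 9
```

```text
tz 0.070 sd 0.036 yaw 22.24 q6 143.16 F [-0.5 -1.5  5.1] p [ 545.8 -142.2  228.6] grip 49 t 20.4 e6 0.052
tz 0.096 sd 0.012 yaw 19.95 q6 145.45 F [-0.4 -1.3  4.6] p [ 545.8 -142.2  228.7] grip 49 t 21.0 e6 0.095
```

```bash
python3 -m crank '[{"gripper":18,"travel":[0,0,0],"twist":[0,0,0.03]},{"gripper":18,"travel":[0,0,0],"twist":[0,0,0.03]}]' >/dev/null; python3 chk.py 9; python3 chk.py 9
```

```text
tz 0.173 sd 0.025 yaw 16.51 q6 148.89 F [-0.2 -0.8  4.7] p [ 545.8 -142.2  228.6] grip 49 t 21.4 e6 0.267
tz 0.130 sd 0.013 yaw 16.52 q6 148.88 F [ 0.3 -0.6  5. ] p [ 545.8 -142.2  228.6] grip 49 t 21.5 e6 0.162
```

Snug: tz gives about 0.21 and e6 about 0.19 N m. Contact was at yaw ≈ 26.5°, so I open to yaw ≈ 117°, about 1.75 rad anticlockwise.

```bash
python3 -m crank '[{"gripper":18,"travel":[0,0,0],"twist":[0,0,-0.146]},{"gripper":18,"travel":[0,0,0],"twist":[0,0,-0.146]},{"gripper":18,"travel":[0,0,0],"twist":[0,0,-0.146]},{"gripper":18,"travel":[0,0,0],"twist":[0,0,-0.146]},{"gripper":18,"travel":[0,0,0],"twist":[0,0,-0.146]},{"gripper":18,"travel":[0,0,0],"twist":[0,0,-0.146]},{"gripper":18,"travel":[0,0,0],"twist":[0,0,-0.146]},{"gripper":18,"travel":[0,0,0],"twist":[0,0,-0.146]},{"gripper":18,"travel":[0,0,0],"twist":[0,0,-0.146]},{"gripper":18,"travel":[0,0,0],"twist":[0,0,-0.146]},{"gripper":18,"travel":[0,0,0],"twist":[0,0,-0.146]},{"gripper":18,"travel":[0,0,0],"twist":[0,0,-0.146]}]'; python3 chk.py 9
```

```text
time: 23.02
ee_pos: [0.5457, -0.1421, 0.2287]
tcp_rot: [180.0, 0.0, 117.2]
wrist_force: [-1.2, -0.7, 5.5]
opening: 0.0214
grasp_force: 49.1
tz 0.044 sd 0.030 yaw 116.95 q6 48.45 F [-0.9 -0.2  5. ] p [ 545.7 -142.1  228.6] grip 49 t 23.2 e6 -0.501
```

```bash
python3 chk.py 9; python3 -m crank '[{"gripper":30,"travel":[0,0,0],"twist":[0,0,0]},{"gripper":45,"travel":[0,0,0],"twist":[0,0,0]},{"gripper":45,"travel":[0,0,0],"twist":[0,0,0]},{"gripper":45,"travel":[0,0,-15],"twist":[0,0,0]},{"gripper":45,"travel":[0,0,-25],"twist":[0,0,0]},{"gripper":45,"travel":[0,0,-40],"twist":[0,0,0]},{"gripper":45,"travel":[0,0,-20],"twist":[0,0,0]}]'; python3 -m crank '[{"gripper":45,"travel":[-33,-52,0],"twist":[0,0,0]},{"gripper":45,"travel":[-33,-52,0],"twist":[0,0,0]},{"gripper":45,"travel":[0,0,0],"twist":[0,0,0]}]'; python3 - <<'E'
from h import *
t=bot.camera("top");s=bot.camera("scene")
cv2.imwrite("pics/crop6.png",cv2.resize(np.hstack([t[140:230,380:480],s[215:305,170:270]]),None,fx=4,fy=4,interpolation=cv2.INTER_CUBIC)[:,:,::-1])
cv2.imwrite("pics/top9.png",t[:,:,::-1])
E
```

```text
tz 0.040 sd 0.029 yaw 116.89 q6 48.51 F [-1.6 -0.8  4.9] p [ 545.7 -142.1  228.6] grip 49 t 23.3 e6 0.028
time: 24.2
ee_pos: [0.5457, -0.1422, 0.3316]
tcp_rot: [179.9, 0.1, 116.9]
wrist_force: [0.2, -0.9, -0.5]
opening: 0.045
grasp_force: 0.0
time: 24.58
ee_pos: [0.4808, -0.251, 0.3297]
tcp_rot: [180.0, 0.1, 116.6]
wrist_force: [0.1, -0.4, 0.7]
opening: 0.0451
grasp_force: 0.0
```

View pics/crop6.png

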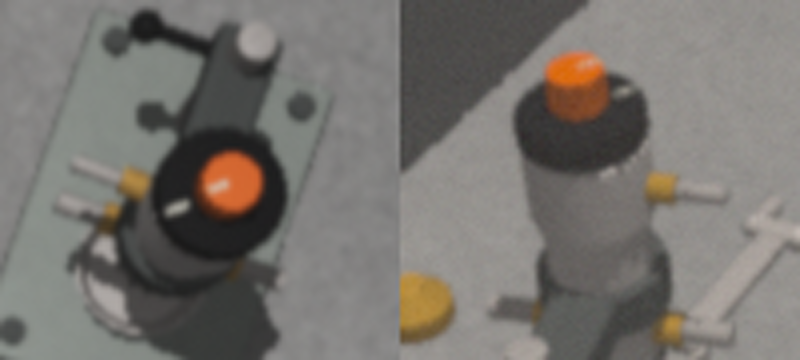

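The ring mark is at the same place as at the start, (424,192), and the knob line now points left, clockwise of its start, as expected. I check the knob's net angle and the ring numerically.

```bash
python3 - <<'E'
from h import *
def ana(t):
    hs=cv2.cvtColor(t,cv2.COLOR_RGB2HSV).astype(float); c=np.array([438.,185.7])
    Y,X=np.mgrid[:480,:640]; d=np.hypot(X-c[0],Y-c[1])
    w=np.clip(t[:,:,2].astype(float)-70,0,None)*(d<7.2)   # blue: high only on white line
    p=np.array([(w*X).sum(),(w*Y).sum()])/w.sum()-c
    r=np.array([424.,192.]); w=np.clip(t.min(2).astype(float)-90,0,None)*(np.hypot(X-r[0],Y-r[1])<4.5)
    q=np.array([(w*X).sum(),(w*Y).sum()])/w.sum()
    return p,np.degrees(np.arctan2(-p[0],p[1])),q
print(ana(cv2.imread("pics/top0.png")[:,:,::-1].copy()))
print(ana(bot.camera("top")))
for n in ("top0","top9"):
    t=cv2.imread(f"pics/{n}.png"); print(t[178:195,430:447,0])
E
```

```text
(array([-0.99506579,  2.97763158]), np.float64(18.478612143345533), array([423.99159664, 191.48179272]))
(array([-3.74054759,  0.436897  ]), np.float64(83.33802245587329), array([423.98165138, 191.47247706]))
[[ 30  31  30  33  35  37  40  41  40  39  37  34  31  30  29  30  30]
 [ 31  32  33  36  41  43  46  45  45  44  42  39  34  31  30  30  30]
 [ 30  32  38  42  45  46  48  47  46  46  45  44  40  34  32  29  29]
 [ 31  34  43  47  47  47  47  47  46  47  46  45  44  39  33  31  31]
 [ 31  37  45  48  48  47  47  47  48  47  46  46  45  43  39  32  29]
 [ 31  42  47  48  48  47  47  47  47  47  46  46  47  45  42  34  30]
 [ 30  43  48  48  48  47  48  47  48  47  47  46  46  46  43  35  30]
 [ 33  44  48  48  49  49  51  60  57  50  47  46  47  46  44  36  31]
 [ 31  43  48  48  49  49  66  95  83  58  48  46  46  46  44  36  31]
 [ 28  40  47  49  49  51  83 128 103  63  49  46  47  46  42  33  31]
 [ 27  33  44  48  49  54  95 142 107  62  48  47  46  43  37  31  30]
 [ 25  29  39  45  49  59 104 143 103  58  48  47  45  39  31  29  29]
 [ 25  25  31  39  45  65 110 133  91  
[... 824 characters left out ...]
 69  84 105 127 125  82  54  49  50  49  49  48  46  37  32]
 [ 37  67 105 131 142 141 130  84  54  49  50  49  49  48  45  37  32]
 [ 36  68 111 133 128 108  91  66  51  50  49  49  49  47  42  36  32]
 [ 31  50  81  91  80  66  60  53  50  50  50  49  49  46  38  32  33]
 [ 27  36  49  56  54  52  51  51  49  50  50  48  47  42  33  31  31]
 [ 26  29  33  42  47  49  51  50  50  50  48  47  42  34  28  30  32]
 [ 25  25  27  33  38  41  45  47  48  47  45  39  33  27  27  29  32]
 [ 26  23  24  26  29  32  36  38  39  39  35  30  26  25  27  30  31]
 [ 26  26  25  24  25  27  28  27  28  27  27  24  23  25  31  32  32]
 [ 30  29  29  25  26  25  24  23  24  24  25  25  25  27  31  32  32]]
```

The knob's net turn by image is about 65°, against 58° for the fingers. That leaves it 83–90° open from the seat, well within 25° of a quarter turn. The ring has not moved and the gripper is clear, so I hand in.

```bash
python3 -c "
from workcell import bot
print(bot.job_done())"
```

```text
the job is handed in; nothing more can be done
None
```

The job is handed in: I closed the needle to a snug fit (about 0.2 N m by estimate), opened it again by a quarter turn (estimated 83–90° from the seat) and let go; the black ring did not move, and nothing else was touched.

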